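# Click the paring machine's thickness dial to the fourth mark and lock it

## Task

Set up the green leather paring machine for the next strap: with a fingertip, push the pointer of its thickness dial clockwise, click by click, until it rests at the fourth mark after the red zero mark. Then push the red-knobbed lock lever away from you, fully home, so that the setting cannot creep. Push gently, keep off the blade under the head, and leave the loose things round the machine where they lie.

Things in the scene. Friction and masses are not known exactly. Their poses are not given: they have to be found in the camera images.
- paring_machine: Green leather paring machine, fixed to the desk: base 190 x 136 mm (x -0.10 to 0.09, y -0.068 to 0.068), column at the rear, round head (radius 54 mm) overhanging a steel roller. Origin on the desk top under the dial's axis; x points from the front (operator) to the rear, y left, z up. Only dial and lever stand higher than its scale plate, which is 106 mm above the desk.
- dial_axis (a point): Point on the dial's vertical axis at the top of the flat aluminium scale plate (radius 50 mm); axes as the machine's. Round it lie seven radial marks 36 degrees apart, 42 to 49 mm out: a wider red zero mark at +108 degrees (from x towards y, so left), then six black ones clockwise seen from above: the third at 0 degrees (rear), the fourth at -36 degrees.
- dial (a joint): Dial angle, rad: 0 at the red zero mark, growing clockwise seen from above, stops at 0 and 3.77. It clicks to rest every 0.628 rad; the fourth mark is 2.513. Starts at rest at the zero, first or second mark. The hump lies half way between marks; past it a sprung roller snaps the dial on to the next rest, ahead of the finger. A push near the pointer's end takes about 4 to 5 N.
- pointer_tip (a point): Top of the outer end of the dial's pointer, 41.5 mm from the axis, 19.5 mm above the scale plate; turns with the dial. The pointer is one black bar with a white line, 10 mm thick, its side faces 3.5 to 19.5 mm above the plate, on a black hub of 15.5 mm radius (18 mm at its foot), 22 mm high. The dial raises the blade 0.3 mm a click.
- lock_lever (a joint): Lock lever angle, rad: 0 to 0.1 at the start (unlocked), 0.55 at its stop (locked); grows as the knob is pushed away from the operator (anticlockwise from above). About 1 N at the knob moves it; it stays where it is left. It drives a tooth between the dial's notches, which enters only while the dial rests at a click.
- lever_pivot (a point): The lever's vertical pivot, front right of the scale plate (machine's x -0.050, y -0.019), at the plate's level; axes as the machine's. The knob's centre is 68 mm from it: at the start to the front right (about x -0.036, y -0.058 from the pivot), locked straight to the right (x 0, y -0.068).
- lock_knob (a point): In the red knob at the lever's end, on its centre line, 20 mm above the scale plate's level. The knob is upright and round, 20 mm across, from 9 to 28 mm above that level; the flat steel bar below it is 10 mm wide, 2 to 7 mm above that level.
- blade_holder: Brass blade holder with its sharp blade, 26 x 62 x 16 mm, hanging under the front of the head over the roller, about 59 to 76 mm above the desk: not to be touched.
- skiver: Loose hand skiving knife with a dark wooden handle, 126 x 22 x 22 mm, lying on the desk to the left of the machine. Leave it.
- wax_tin: Loose round tin with a green lid, 63 mm across, 21 mm high, to the right of the machine. Leave it.
- green_wallet: Loose folded green leather purse, 85 x 62 x 22 mm, in front and to the left of the machine. Leave it.

How it is judged:
By the outcome, as a careful person would: the job done as asked, in the order asked, and still so for the second after the job is handed in, with the robot touching nothing.
It also fails if it takes over 64 s, if anything falls off the work surface, if the arm or the gripper's body presses on something with over 40 N, if the wrist force passes 120 N, or if a joint passes its speed limit or range.

## Robot

A 6-joint arm with a two-finger parallel gripper is mounted at the origin on a cart in front of the work surface, level with it; the furniture and walls round the work are solid. World frame = base frame: x ahead of the robot, y to its left, z up, the work surface at z = 0. Lengths are in m, angles in rad, forces in N, time in s.
With the tool pointing down it reaches from about 0.375 to 0.9 m from the base axis. Payload 3.1 kg.
Tool frame: the origin (TCP) lies at the very end of the fingers, on their centre line; the grasp point (between the pads) lies 19 mm behind it; z points along the fingers, y is the line along which they close (so a half turn about z gives the same grasp; the last joint's range is limited). The gripper opens to 87 mm and grips with 3 to 60 N. Pads are 19 mm wide; open, the fingers measure 117 mm over their backs; the gripper's body (75 mm by 190 mm) begins 51 mm behind the grasp point.
Start: joints at [1.125, 0.527, 1.433, -0, 1.181, -0.178], TCP at [0.165, 0.603, 0.223] pointing down, gripper open.
Joint ranges: [-3.08, 3.08], [-0.75, 2.2], [0.22, 2.44], [-1.43, 4.57], [0, 2.65], [-2.85, 2.85]. Speed limits (rad/s): [2.79, 2.79, 3.14, 3.14, 3.14, 3.14].

## Interface

Orientations are given as a unit quaternion [x, y, z, w].
In Python, from rig import status, viewer, robot gives the robot as it stands.
- The arm moves only by the tool arm_command, never from a script. Its arguments are lists of equal length, an entry for each row: "delta_rot": the turn, a rotation vector about the tool's x, y, z in degrees, a list of three; "delta_pos": the shift along the tool's x, y, z in m, a list of three; "gripper": the closure, from -1 (fully open) to 1 (shut). In form: {"delta_rot": [[rx, ry, rz], ...], "delta_pos": [[dx, dy, dz], ...], "gripper": [gripper, ...]}. A call has 1 to 12 rows; each row is the pose to reach, as a shift and turn from the pose commanded when the call began, along the tool's axes at that moment; what a row does not reach only later rows make up. A row lasts 1/12 s, in which the tool goes at most 41.7 mm and 7.16 degrees, less where a joint would pass 70% of its speed; a pose out of reach is approached as far as the arm can. A call with a gripper value outside its range is refused whole. The fingers move at their own pace and stop on an object; "grip_force" is the grip in N (left out, the last holds). Time passes only in rows, so rows that repeat a pose let the fingers close. It gives the time, the measured TCP pose, the force, the opening and the grip force at its end, in the units of the state.
- status.get_obs(): the state, without advancing time (a new reading comes with each control period).
- viewer.camera(name): name is "side" or "top"; returns a dict with "pixels" (480x640x3 uint8, blue, green, red), "fx", "fy", "cx", "cy" (pixels), "pose" (4x4, takes a point from camera to world coordinates). Camera axes: x right, y down, z forward; pixel columns grow to the right and rows downward; lengths in m; the calibration is good to about 2 mm. A picture is of the moment at which its call begins. There is no depth.
- robot.hand_in(): hands the job in; it is judged then, once.
The state is a dict: "time": time; "q": joint angles; "joint_velocities": joint speeds; "joint_torque": joint torques, N m; "position": TCP position; "tool_rot": TCP orientation; "ft_force": force on the tool from outside, world axes, zero at the start; "moment": the same for the moment, N m; "grip_width": finger opening in m; "grip_force": force on a finger pad.
Only numpy, scipy, OpenCV 4.12 (cv2) and the standard library are available. Lean on these libraries where they do the work, as an engineer would, in place of code of your own. Each camera call takes 0.05 s, during which the arm holds its last target. There are 200 camera calls.

## Working session

There is one attempt and no reset: what is moved stays moved. The work goes in short steps, Python scripts to look and compute and a tool call to move; the robot and the scene stay as the last step left them, time stands still between calls to the robot, and variables do not carry over. Pictures are saved under pics/ and viewed, at most 10 in all, crops included, and the job is handed in when it is done.

Besides the shell and the picture viewer there is one more tool, called by a JSON object that holds its "method" and its "body", one argument or row to a line. arm_command: Moves the arm, as the interface text tells. Its arguments: {"type":"object","properties":{"delta_rot":{"type":"array","items":{"type":"array","items":{"type":"number"}}},"delta_pos":{"type":"array","items":{"type":"array","items":{"type":"number"}}},"gripper":{"type":"array","items":{"type":"number"}},"grip_force":{"type":"number"}},"required":["delta_rot","delta_pos","gripper"]}

```bash
mkdir -p pics; python3 - <<'E'
from rig import status, viewer
import cv2,numpy as np
for n in("top","side"):
    c=viewer.camera(n);cv2.imwrite(f"pics/{n}0.png",c["pixels"]);print(n,c["fx"],c["fy"],c["cx"],c["cy"]);print(np.round(c["pose"],4).tolist())
print(status.get_obs())
E
```

```text
top 516.0979023111698 516.0979023111698 322.1370536632712 250.99807306357118
[[0.0007, -0.9812, 0.1929, 0.3553], [-0.9999, 0.0014, 0.0107, -0.0922], [-0.0108, -0.1929, -0.9812, 0.9211], [0.0, 0.0, 0.0, 1.0]]
side 594.3792794282431 594.3792794282431 318.47620297899994 243.00278856450979
[[0.9951, 0.0734, -0.0657, 0.5871], [0.0968, -0.6053, 0.7901, -0.7804], [0.0182, -0.7926, -0.6095, 0.6441], [0.0, 0.0, 0.0, 1.0]]
{'time': 0.1, 'q': array([ 1.12546906e+00,  5.28395253e-01,  1.43378260e+00,  1.65874599e-05,
        1.18139696e+00, -1.78499232e-01]), 'joint_velocities': array([ 0.00017932, -0.00219846, -0.0038019 , -0.00049954,  0.00083571,
        0.0009353 ]), 'joint_torque': array([ 8.71186830e-05, -4.40988028e+01, -1.77151161e+01,  6.35224278e-02,
        5.33306727e-02, -3.37655672e-05]), 'position': array([0.16447176, 0.60228326, 0.22165326]), 'tool_rot': array([ 1.33021653e-01,  9.91112636e-01, -9.40901802e-04, -3.11441396e-04]), 'ft_force': array([0.03321436, 1.07911835, 0.08814688]), 'moment': array([-0.03658987, -0.00441435, -0.01986336]), 'grip_force': 0.0, 'grip_width': 0.08701205500934883}
```

View pics/top0.png

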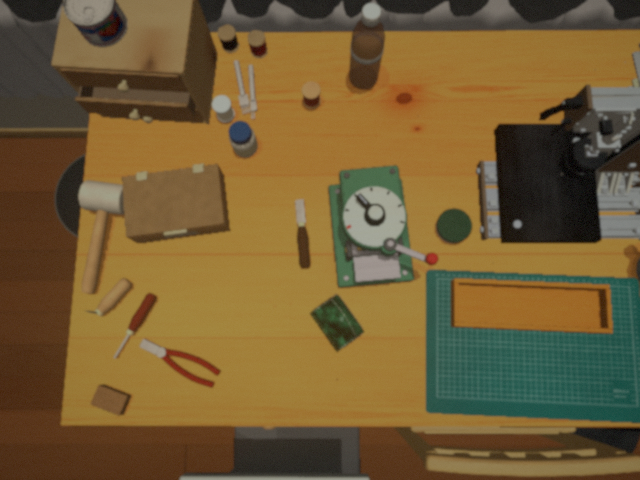

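View pics/side0.png

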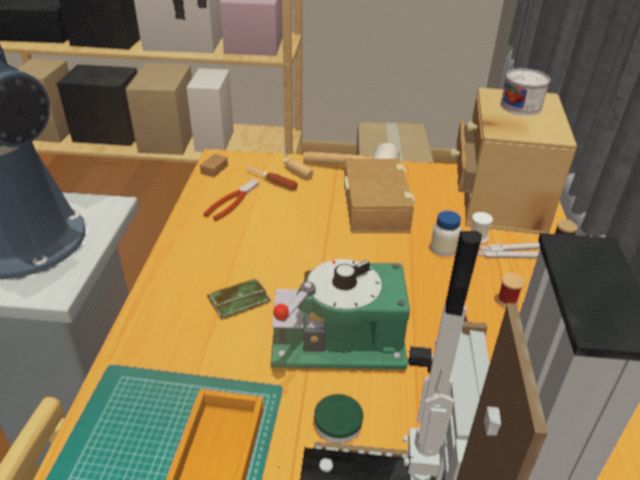

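The top view shows the machine with its hub at about (375,213), the pointer towards (360,198) and the knob at (432,258). In the side view the hub is at (345,274) and the knob at (281,311). I'll zoom in on the dial.

```bash
cat > h.py <<'E'
import numpy as np,cv2
from rig import status,viewer,robot
def onplane(c,uv,z):
    P=c["pose"];d=P[:3,:3]@np.array([(uv[0]-c["cx"])/c["fx"],(uv[1]-c["cy"])/c["fy"],1]);o=P[:3,3]
    return o+d*(z-o[2])/d[2]
def proj(c,p):
    P=c["pose"];q=P[:3,:3].T@(np.array(p)-P[:3,3]);return np.array([c["fx"]*q[0]/q[2]+c["cx"],c["fy"]*q[1]/q[2]+c["cy"]])
E
python3 - <<'E'
from h import *
c=viewer.camera("top");s=viewer.camera("side")
a=cv2.resize(c["pixels"][155:295,320:450],None,fx=3,fy=3,interpolation=cv2.INTER_CUBIC)
b=cv2.resize(s["pixels"][245:375,260:420],None,fx=3,fy=3,interpolation=cv2.INTER_CUBIC)[:, :400]
o=np.zeros((420,790,3),np.uint8);o[:,:390]=a;o[:390,390:]=b
cv2.imwrite("pics/z0.png",o)
# red knob blobs
for n,k,z in(("top",c,.126),("side",s,.126)):
    h=cv2.cvtColor(k["pixels"],cv2.COLOR_BGR2HSV);m=((h[...,0]<6)|(h[...,0]>174))&(h[...,1]>170)&(h[...,2]>90)
    nn,l,st,ce=cv2.connectedComponentsWithStats(m.astype(np.uint8))
    for i in range(1,nn):
        if st[i,4]>3 and 260<ce[i][0]<450 and 160<ce[i][1]<340: print(n,st[i],ce[i],onplane(k,ce[i],z))
E
```

```text
top [427 254  10  10  77] [431.2987013  258.27272727] [ 0.49980911 -0.2540383   0.126     ]
side [275 305  13  15 147] [280.81632653 311.29931973] [ 0.49829602 -0.25293047  0.126     ]
```

View pics/z0.png

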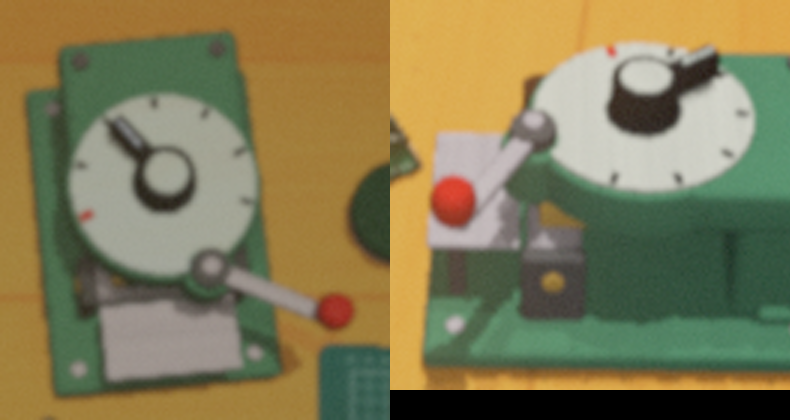

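```bash
cat >> h.py <<'E'
Z=.106
def mp(m,p):  # machine->world
    x,y,t=m;R=np.array([[np.cos(t),-np.sin(t)],[np.sin(t),np.cos(t)]]);q=R@np.array(p[:2]);return np.array([x+q[0],y+q[1],p[2]])
def mk(k,r=.0455,z=Z):
    a=np.radians(108-36*k);return (r*np.cos(a),r*np.sin(a),z)
E
python3 - <<'E'
from h import *
from scipy.optimize import least_squares
c=viewer.camera("top");s=viewer.camera("side")
T={0:(86,214),1:(82,165),3:(154,102),4:(205,113),5:(239,150),6:(246,201)}
S={0:(612,52),1:(671,51),3:(742,113),4:(727,153),5:(678,178),6:(614,178)}
T={k:np.array(v)/3+[320,155] for k,v in T.items()};S={k:(np.array(v)-[390,0])/3+[260,245] for k,v in S.items()}
def f(m,st=True,ss=True):
    r=[]
    if st:r+=[proj(c,mp(m,mk(k)))-v for k,v in T.items()]
    if ss:r+=[proj(s,mp(m,mk(k)))-v for k,v in S.items()]
    return np.ravel(r)
for a in((1,1),(1,0),(0,1)):
    r=least_squares(f,[.55,-.18,0],args=a);print(a,r.x,np.abs(r.fun).max())
    m=r.x
    k=np.array([.499,-.2535])-m[:2];t=m[2];k=np.array([[np.cos(t),np.sin(t)],[-np.sin(t),np.cos(t)]])@k-[-.05,-.019];print("knob rel pivot",k,np.hypot(*k), "lever",np.arctan2(k[1],k[0])+np.pi/2+.55)
E
```

```text
(1, 1) [ 0.57335242 -0.16764111  0.08874894] 0.9756358501443287
knob rel pivot [-0.03166968 -0.05993094] 0.06778411821551142 lever 0.06386299655661021
(1, 0) [ 0.5739705  -0.16844593  0.08891642] 0.24475200216767234
knob rel pivot [-0.03222707 -0.05906074] 0.06728116595985384 lever 0.05049510778709254
(0, 1) [ 0.57296747 -0.16641275  0.08909924] 0.41373012471058246
knob rel pivot [-0.0314232  -0.06116007] 0.06876025053159017 lever 0.07538431784433741
```

```bash
cat >> h.py <<'E'
from scipy.spatial.transform import Rotation as Ro
M=(.5733,-.1676,.0888)
def go(p,yaw):  # yaw deg of tool x in world, tool down
    o=status.get_obs();R=Ro.from_quat(o["tool_rot"])
    ty=np.radians(yaw);x=np.array([np.cos(ty),np.sin(ty),0]);z=np.array([0,0,-1.]);G=Ro.from_matrix(np.c_[x,np.cross(z,x),z])
    print("t",o["time"],"F",np.round(o["ft_force"],2),"pos",np.round(o["position"],4),"dpos",np.round(R.inv().apply(np.array(p)-o["position"]),4),"drot",np.round(np.degrees((R.inv()*G).as_rotvec()),2))
def fin(th,r=.031,off=.020,z=.113): # pointer machine angle deg -> finger pose
    a=np.radians(th);p=mp(M,(r*np.cos(a)-off*np.sin(a),r*np.sin(a)+off*np.cos(a),z));return p,th+np.degrees(M[2])
E
python3 - <<'E'
from h import *
go(*fin(36,off=.034,z=.165))
E
```

```text
t 0.3 F [ 0.37 -0.91  0.53] pos [0.1646 0.6027 0.2222] dpos [-0.5861 -0.5906  0.0576] drot [-4.0000e-02  4.0000e-02  1.2363e+02]
```

{"method": "arm_command", "body": {
  "delta_rot": [
    [0,0,85],
    [0,0,85],
    [0,0,85],
    [0,0,85],
    [0,0,85],
    [0,0,85],
    [0,0,85],
    [0,0,85],
    [0,0,85],
    [0,0,85],
    [0,0,85],
    [0,0,85]
  ],
  "delta_pos": [
    [-0.586,-0.59,0],
    [-0.586,-0.59,0],
    [-0.586,-0.59,0],
    [-0.586,-0.59,0],
    [-0.586,-0.59,0],
    [-0.586,-0.59,0],
    [-0.586,-0.59,0],
    [-0.586,-0.59,0],
    [-0.586,-0.59,0],
    [-0.586,-0.59,0],
    [-0.586,-0.59,0],
    [-0.586,-0.59,0]
  ],
  "gripper": [1,1,1,1,1,1,1,1,1,1,1,1],
  "grip_force": 20
}}

```text
time: 1.3
position: [0.4118, 0.1659, 0.2228]
tool_rot: [0.77, 0.639, 0.0, 0.0]
ft_force: [0.1, 1.6, -0.5]
grip_width: 0.0154
grip_force: 0.0
```

```bash
python3 - <<'E'
from h import *
go(*fin(36,off=.034,z=.165))
E
```

```text
t 1.3 F [ 0.13  1.6  -0.53] pos [0.4118 0.1659 0.2228] dpos [-0.2526  0.2127  0.0579] drot [ 3.000e-02 -3.000e-02  3.828e+01]
```

{"method": "arm_command", "body": {
  "delta_rot": [
    [0,0,38],
    [0,0,38],
    [0,0,38],
    [0,0,38],
    [0,0,38],
    [0,0,38],
    [0,0,38],
    [0,0,38],
    [0,0,38],
    [0,0,38],
    [0,0,38],
    [0,0,38]
  ],
  "delta_pos": [
    [-0.25,0.21,0],
    [-0.25,0.21,0],
    [-0.25,0.21,0],
    [-0.25,0.21,0],
    [-0.25,0.21,0],
    [-0.25,0.21,0],
    [-0.25,0.21,0],
    [-0.25,0.21,0],
    [-0.25,0.21,0],
    [-0.25,0.21,0.03],
    [-0.25,0.21,0.05],
    [-0.25,0.21,0.05]
  ],
  "gripper": [1,1,1,1,1,1,1,1,1,1,1,1]
}}

```text
time: 2.3
position: [0.5698, -0.1145, 0.1686]
tool_rot: [0.935, 0.356, -0.003, -0.003]
ft_force: [-0.6, 1.4, -0.4]
grip_width: 0.0006
grip_force: 0.0
```

```bash
python3 - <<'E'
from h import *
go(*fin(36,off=.034,z=.113))
s=viewer.camera("side")["pixels"];c=viewer.camera("top")["pixels"]
a=cv2.resize(c[130:280,300:430],None,fx=3,fy=3,interpolation=cv2.INTER_CUBIC);b=cv2.resize(s[190:340,280:410],None,fx=3,fy=3,interpolation=cv2.INTER_CUBIC)
cv2.imwrite("pics/z1.png",np.hstack([a,b]))
E
```

```text
t 2.3 F [-0.65  1.35 -0.44] pos [ 0.5698 -0.1145  0.1686] dpos [-0.0011  0.0088  0.0555] drot [-0.49  0.24  0.59]
```

View pics/z1.png

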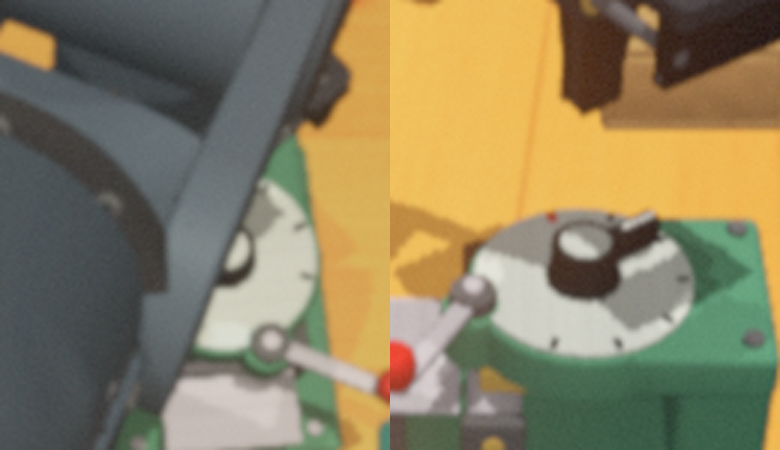

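{"method": "arm_command", "body": {
  "delta_rot": [
    [0,0,0],
    [0,0,0],
    [0,0,0],
    [0,0,0],
    [0,0,0],
    [0,0,0],
    [0,0,0],
    [0,0,0]
  ],
  "delta_pos": [
    [0,0.004,0.006],
    [0,0.004,0.014],
    [0,0.004,0.022],
    [0,0.004,0.03],
    [0,0.004,0.038],
    [0,0.004,0.045],
    [0,0.004,0.05],
    [0,0.004,0.05]
  ],
  "gripper": [1,1,1,1,1,1,1,1]
}}

```text
time: 3.07
position: [0.5748, -0.1183, 0.121]
tool_rot: [0.934, 0.356, -0.001, -0.001]
ft_force: [0.2, 0.8, 0.2]
grip_width: 0.0004
grip_force: 0.0
```

```bash
python3 - <<'E'
from h import *
go(*fin(36,off=.026,z=.113))
k=viewer.camera("side");s=k["pixels"]
p=status.get_obs()["position"];print((proj(k,p)-[280,190])*4)
cv2.imwrite("pics/z2.png",cv2.resize(s[190:340,280:410],None,fx=4,fy=4,interpolation=cv2.INTER_CUBIC))
E
```

```text
t 3.0667 F [0.21 0.78 0.18] pos [ 0.5748 -0.1183  0.121 ] dpos [-0.0026  0.0101  0.008 ] drot [-0.15  0.07  0.63]
[274.47453646 247.35378678]
```

View pics/z2.png

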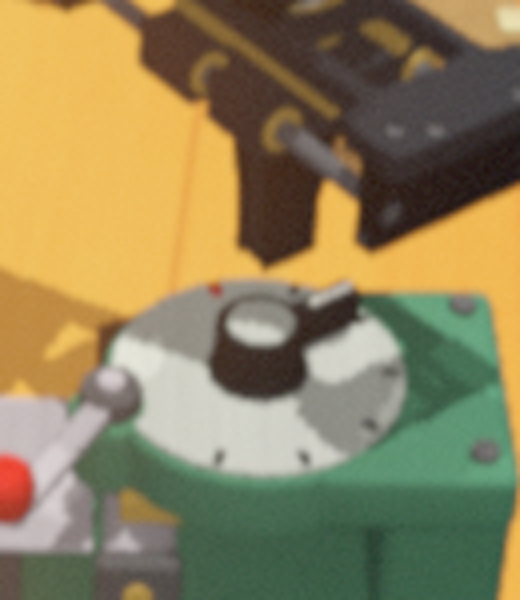

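{"method": "arm_command", "body": {
  "delta_rot": [
    [0,0,0.6],
    [0,0,0.6],
    [0,0,0.6],
    [0,0,0.6],
    [0,0,0.6]
  ],
  "delta_pos": [
    [-0.001,0,0.004],
    [-0.002,0,0.007],
    [-0.002,0.003,0.007],
    [-0.002,0.006,0.007],
    [-0.002,0.008,0.007]
  ],
  "gripper": [1,1,1,1,1]
}}

```text
time: 3.53
position: [0.5802, -0.1266, 0.1158]
tool_rot: [0.936, 0.351, 0.0, 0.0]
ft_force: [-0.4, -0.3, -0.4]
grip_width: 0.0006
grip_force: 0.0
```

```bash
python3 - <<'E'
from h import *
for th in (36,30,24,18,12,6,0,-6,-12,-18,-22): print(th,end=" ");go(*fin(th,off=.020,z=.113))
E
```

```text
36 t 3.5333 F [-0.38 -0.34 -0.37] pos [ 0.5802 -0.1266  0.1158] dpos [-0.0012  0.0064  0.0028] drot [ 0.06 -0.03  0.02]
30 t 3.5333 F [-0.38 -0.34 -0.37] pos [ 0.5802 -0.1266  0.1158] dpos [0.0007 0.0097 0.0028] drot [ 0.06 -0.03  6.02]
24 t 3.5333 F [-0.38 -0.34 -0.37] pos [ 0.5802 -0.1266  0.1158] dpos [0.0023 0.0133 0.0028] drot [ 0.06 -0.03 12.02]
18 t 3.5333 F [-0.38 -0.34 -0.37] pos [ 0.5802 -0.1266  0.1158] dpos [0.0035 0.0169 0.0028] drot [ 0.06 -0.04 18.02]
12 t 3.5333 F [-0.38 -0.34 -0.37] pos [ 0.5802 -0.1266  0.1158] dpos [0.0042 0.0207 0.0028] drot [ 0.06 -0.04 24.02]
6 t 3.5333 F [-0.38 -0.34 -0.37] pos [ 0.5802 -0.1266  0.1158] dpos [0.0046 0.0246 0.0028] drot [ 0.05 -0.04 30.02]
0 t 3.5333 F [-0.38 -0.34 -0.37] pos [ 0.5802 -0.1266  0.1158] dpos [0.0046 0.0284 0.0029] drot [ 0.05 -0.04 36.02]
-6 t 3.5333 F [-0.38 -0.34 -0.37] pos [ 0.5802 -0.1266  0.1158] dpos [0.0042 0.0323 0.0029] drot [ 0.05 -0.05 42.02]
-12 t 3.5333 F [-0.38 -0.34 -0.37] pos [ 0.5802 -0.1266  0.1158] dpos [0.0034 0.036  0.0029] drot [ 0.05 -0.05 48.02]
-18 t 3.5333 F [-0.38 -0.34 -0.37] pos [ 0.5802 -0.1266  0.1158] dpos [0.0022 0.0397 0.0029] drot [ 4.000e-02 -5.000e-02  5.402e+01]
-22 t 3.5333 F [-0.38 -0.34 -0.37] pos [ 0.5802 -0.1266  0.1158] dpos [0.0012 0.0421 0.0029] drot [ 4.000e-02 -6.000e-02  5.802e+01]
```

{"method": "arm_command", "body": {
  "delta_rot": [
    [0,0,0],
    [0,0,3],
    [0,0,6],
    [0,0,9],
    [0,0,12],
    [0,0,14],
    [0,0,16],
    [0,0,18],
    [0,0,20],
    [0,0,22]
  ],
  "delta_pos": [
    [-0.001,0.006,0.002],
    [0,0.008,0.002],
    [0.001,0.01,0.002],
    [0.0015,0.0115,0.002],
    [0.002,0.013,0.002],
    [0.0025,0.0145,0.002],
    [0.003,0.0157,0.002],
    [0.0035,0.017,0.002],
    [0.0037,0.018,0.002],
    [0.004,0.0193,0.002]
  ],
  "gripper": [1,1,1,1,1,1,1,1,1,1]
}}

```text
time: 4.37
position: [0.5949, -0.1375, 0.1135]
tool_rot: [0.986, 0.165, -0.001, -0.001]
ft_force: [-0.8, 1.5, 1.5]
grip_width: 0.0003
grip_force: 0.8
```

```bash
python3 - <<'E'
from h import *
for th in (14,6,0,-6,-12,-18,-22): print(th,end=" ");go(*fin(th,off=.020,z=.113))
k=viewer.camera("side");s=k["pixels"]
cv2.imwrite("pics/z3.png",cv2.resize(s[190:340,280:410],None,fx=4,fy=4,interpolation=cv2.INTER_CUBIC))
E
```

```text
14 t 4.3667 F [-0.78  1.47  1.49] pos [ 0.5949 -0.1375  0.1135] dpos [0.0008 0.0014 0.0005] drot [-0.1   0.05 -0.08]
6 t 4.3667 F [-0.78  1.47  1.49] pos [ 0.5949 -0.1375  0.1135] dpos [0.0032 0.0059 0.0005] drot [-0.09  0.06  7.92]
0 t 4.3667 F [-0.78  1.47  1.49] pos [ 0.5949 -0.1375  0.1135] dpos [0.0047 0.0095 0.0005] drot [-0.09  0.06 13.92]
-6 t 4.3667 F [-0.78  1.47  1.49] pos [ 0.5949 -0.1375  0.1135] dpos [0.0057 0.0132 0.0005] drot [-0.09  0.07 19.92]
-12 t 4.3667 F [-0.78  1.47  1.49] pos [ 0.5949 -0.1375  0.1135] dpos [0.0064 0.017  0.0004] drot [-0.08  0.07 25.92]
-18 t 4.3667 F [-0.78  1.47  1.49] pos [ 0.5949 -0.1375  0.1135] dpos [0.0067 0.0209 0.0004] drot [-0.08  0.08 31.92]
-22 t 4.3667 F [-0.78  1.47  1.49] pos [ 0.5949 -0.1375  0.1135] dpos [0.0066 0.0235 0.0004] drot [-0.08  0.08 35.92]
```

View pics/z3.png

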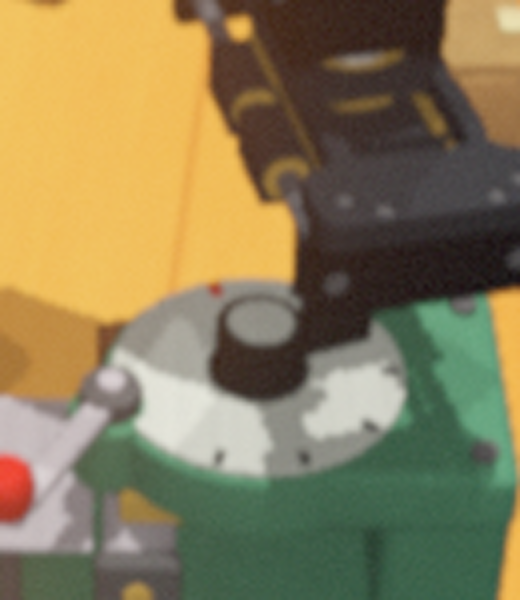

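The side view shows finger and pointer merging into one dark shape near crop (340,330). The third mark at (390,372) is still free, so the dial has not snapped. I'll take a brightened close-up.

```bash
python3 - <<'E'
from h import *
k=viewer.camera("side");s=k["pixels"][230:315,325:395]
for th in (36,27,18,9,0): print(th,(proj(k,mp(M,mk((108-th)/36,.0415,.1255)))-[325,230])*7)
g=(255*(s/255.)**.4).astype(np.uint8)
cv2.imwrite("pics/z4.png",cv2.resize(g,None,fx=7,fy=7,interpolation=cv2.INTER_CUBIC))
E
```

```text
36 [308.55534956 217.13329676]
27 [327.5671651  235.39527677]
18 [342.27789266 255.28821042]
9 [352.26363715 276.36959807]
0 [357.1954463  298.15275054]
```

View pics/z4.png

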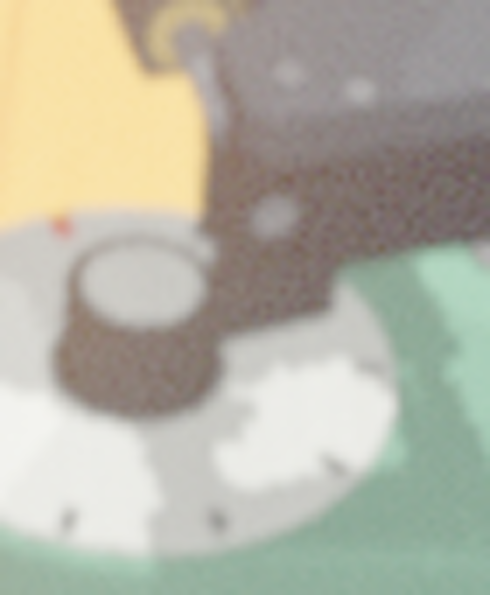

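```bash
python3 - <<'E'
from h import *
k=viewer.camera("side")
for th in (36,30,27,24,18,9,0):
    a=np.radians(th);f=lambda r,o:(proj(k,mp(M,(r*np.cos(a)-o*np.sin(a),r*np.sin(a)+o*np.cos(a),.1095)))-[325,230])*7
    print(th,f(.0415,-.005),f(.02,-.005))
go(*fin(14))
E
```

```text
36 [318.89510633 292.6003472 ] [234.32992765 332.58943698]
30 [329.83309574 305.6346382 ] [238.37624348 339.48235208]
27 [334.56333838 312.40499169] [239.99758557 343.01414911]
24 [338.78027031 319.32193543] [241.34388344 346.5903957 ]
18 [345.618513   333.52548983] [243.19407379 353.83784619]
9 [351.71051171 355.47842576] [243.81802108 364.79892897]
0 [352.5956834  377.74192352] [241.82966506 375.62746519]
t 4.5167 F [-0.1   0.71  0.21] pos [ 0.5952 -0.138   0.1135] dpos [0.0006 0.0008 0.0005] drot [-0.02  0.02  0.07]
```

```bash
python3 - <<'E'
from h import *
for th in (24,20,18,16,14,12,4): print(th,end=" ");go(*fin(th,off=.0113,z=.113))
E
```

```text
24 t 4.5167 F [-0.1   0.71  0.21] pos [ 0.5952 -0.138   0.1135] dpos [-0.0018  0.0043  0.0005] drot [-0.03  0.02 -9.93]
20 t 4.5167 F [-0.1   0.71  0.21] pos [ 0.5952 -0.138   0.1135] dpos [-0.0007  0.0063  0.0005] drot [-0.03  0.02 -5.93]
18 t 4.5167 F [-0.1   0.71  0.21] pos [ 0.5952 -0.138   0.1135] dpos [-0.0003  0.0074  0.0005] drot [-0.03  0.02 -3.93]
16 t 4.5167 F [-0.1   0.71  0.21] pos [ 0.5952 -0.138   0.1135] dpos [0.0002 0.0084 0.0005] drot [-0.03  0.02 -1.93]
14 t 4.5167 F [-0.1   0.71  0.21] pos [ 0.5952 -0.138   0.1135] dpos [0.0006 0.0095 0.0005] drot [-0.02  0.02  0.07]
12 t 4.5167 F [-0.1   0.71  0.21] pos [ 0.5952 -0.138   0.1135] dpos [0.001  0.0106 0.0005] drot [-0.02  0.02  2.07]
4 t 4.5167 F [-0.1   0.71  0.21] pos [ 0.5952 -0.138   0.1135] dpos [0.0021 0.0151 0.0004] drot [-0.02  0.02 10.07]
```

{"method": "arm_command", "body": {
  "delta_rot": [
    [0,0,0],
    [0,0,0],
    [0,0,0],
    [0,0,0],
    [0,0,0],
    [0,0,0],
    [0,0,1],
    [0,0,2],
    [0,0,2]
  ],
  "delta_pos": [
    [0,0.0015,0],
    [0,0.003,0],
    [0,0.0045,0],
    [0,0.006,0],
    [0.0003,0.007,0],
    [0.0005,0.008,0],
    [0.0007,0.0092,0],
    [0.001,0.0105,0],
    [0.001,0.0105,0]
  ],
  "gripper": [1,1,1,1,1,1,1,1,1]
}}

```text
time: 5.27
position: [0.5999, -0.1479, 0.1136]
tool_rot: [0.989, 0.148, 0.0, 0.0]
ft_force: [0.2, -0.5, 0.1]
grip_width: 0.0004
grip_force: 0.0
```

```bash
python3 - <<'E'
from h import *
go(*fin(12,off=.0113,z=.113))
k=viewer.camera("side");s=k["pixels"][230:315,325:395]
g=(255*(s/255.)**.4).astype(np.uint8)
cv2.imwrite("pics/z5.png",cv2.resize(g,None,fx=7,fy=7,interpolation=cv2.INTER_CUBIC))
E
```

```text
t 5.2667 F [ 0.18 -0.49  0.1 ] pos [ 0.5999 -0.1479  0.1136] dpos [-0.0002 -0.0002  0.0006] drot [ 0.02 -0.01 -0.05]
```

View pics/z5.png

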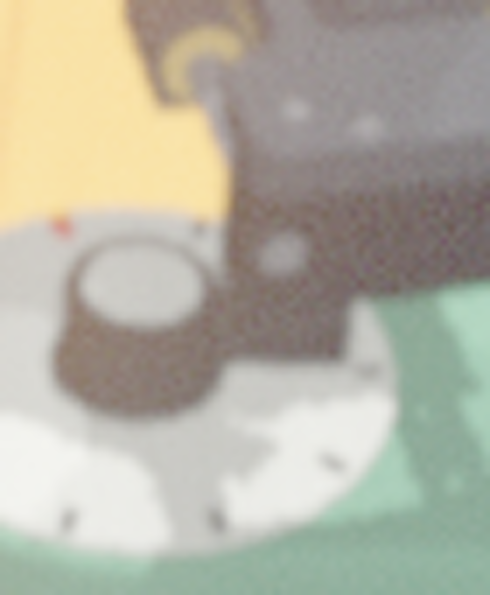

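The lower edge of the dark shape runs from (225,360) to (345,357), and the third mark is at (370,368). The pointer is therefore near 0 to 9 degrees, with almost no force on the finger. I'll back off the finger and fit the pointer angle numerically.

{"method": "arm_command", "body": {
  "delta_rot": [
    [0,0,0],
    [0,0,0],
    [0,0,0],
    [0,0,0]
  ],
  "delta_pos": [
    [0,-0.012,0],
    [0,-0.025,0],
    [0,-0.03,0],
    [0,-0.03,0]
  ],
  "gripper": [1,1,1,1]
}}

```text
time: 5.65
position: [0.5895, -0.1163, 0.1134]
tool_rot: [0.989, 0.15, -0.001, -0.001]
ft_force: [-0.9, 0.4, 0.2]
grip_width: 0.0004
grip_force: 0.0
```

```bash
cat >> h.py <<'E'
def pts(th,L):
    a=np.radians(th);return [mp(M,(r*np.cos(a)-o*np.sin(a),r*np.sin(a)+o*np.cos(a),Z+z)) for r,o,z in L]
def score(k,sh=(0,0)):
    g=k["pixels"].min(2).astype(float);g=cv2.resize(g,None,fx=4,fy=4);out=[]
    for th in range(60,-61,-4):
        L=[(r,o,z) for r in(.019,.0415) for o in(-.005,.005) for z in(.0035,.0195)]
        uv=np.array([(proj(k,p)+sh+.5)*4 for p in pts(th,L)]).astype(np.int32)
        m=np.zeros(g.shape,np.uint8);cv2.fillConvexPoly(m,cv2.convexHull(uv),1)
        ring=cv2.dilate(m,np.ones((9,9)))-m
        out.append((th,int(g[m>0].mean()),int(g[ring>0].mean())))
    return out
E
python3 - <<'E'
from h import *
k=viewer.camera("side");print(score(k));go(*fin(12,off=.0113,z=.113))
s=k["pixels"][230:315,325:395]
cv2.imwrite("pics/z6.png",cv2.resize((255*(s/255.)**.4).astype(np.uint8),None,fx=7,fy=7,interpolation=cv2.INTER_CUBIC))
E
```

```text
[(60, 95, 81), (56, 96, 79), (52, 97, 80), (48, 99, 80), (44, 101, 81), (40, 102, 80), (36, 100, 77), (32, 98, 73), (28, 94, 69), (24, 90, 68), (20, 85, 71), (16, 81, 79), (12, 78, 88), (8, 78, 100), (4, 79, 109), (0, 82, 119), (-4, 86, 128), (-8, 88, 130), (-12, 91, 125), (-16, 95, 114), (-20, 100, 106), (-24, 106, 99), (-28, 111, 94), (-32, 116, 91), (-36, 120, 90), (-40, 123, 90), (-44, 124, 94), (-48, 123, 98), (-52, 122, 102), (-56, 119, 104), (-60, 116, 106)]
t 5.7 F [ 0.23  0.32 -0.1 ] pos [ 0.5903 -0.1174  0.1136] dpos [-0.0001  0.0317  0.0006] drot [-0.02  0.03  0.14]
```

```bash
python3 - <<'E'
from h import *
for th,o in ((6,.019),(6,.0113),(0,.0113),(-4,.0113),(-8,.0113),(-12,.0113),(-16,.0113),(-19,.0113),(-22,.0113)): print(th,end=" ");go(*fin(th,off=o,z=.113))
E
```

```text
6 t 5.7 F [ 0.23  0.32 -0.1 ] pos [ 0.5903 -0.1174  0.1136] dpos [0.0018 0.0274 0.0006] drot [-0.02  0.04  6.14]
6 t 5.7 F [ 0.23  0.32 -0.1 ] pos [ 0.5903 -0.1174  0.1136] dpos [0.0009 0.035  0.0006] drot [-0.02  0.04  6.14]
0 t 5.7 F [ 0.23  0.32 -0.1 ] pos [ 0.5903 -0.1174  0.1136] dpos [0.0016 0.0384 0.0006] drot [-0.02  0.04 12.14]
-4 t 5.7 F [ 0.23  0.32 -0.1 ] pos [ 0.5903 -0.1174  0.1136] dpos [0.0018 0.0407 0.0006] drot [-0.02  0.04 16.14]
-8 t 5.7 F [ 0.23  0.32 -0.1 ] pos [ 0.5903 -0.1174  0.1136] dpos [0.0019 0.043  0.0006] drot [-2.000e-02  4.000e-02  2.014e+01]
-12 t 5.7 F [ 0.23  0.32 -0.1 ] pos [ 0.5903 -0.1174  0.1136] dpos [0.0018 0.0453 0.0006] drot [-2.000e-02  4.000e-02  2.414e+01]
-16 t 5.7 F [ 0.23  0.32 -0.1 ] pos [ 0.5903 -0.1174  0.1136] dpos [0.0016 0.0476 0.0006] drot [-1.000e-02  4.000e-02  2.814e+01]
-19 t 5.7 F [ 0.23  0.32 -0.1 ] pos [ 0.5903 -0.1174  0.1136] dpos [0.0013 0.0493 0.0006] drot [-1.000e-02  4.000e-02  3.114e+01]
-22 t 5.7 F [ 0.23  0.32 -0.1 ] pos [ 0.5903 -0.1174  0.1136] dpos [0.0009 0.051  0.0006] drot [-1.000e-02  4.000e-02  3.414e+01]
```

{"method": "arm_command", "body": {
  "delta_rot": [
    [0,0,3],
    [0,0,6],
    [0,0,9],
    [0,0,12],
    [0,0,14],
    [0,0,16],
    [0,0,18],
    [0,0,20],
    [0,0,22],
    [0,0,24],
    [0,0,26],
    [0,0,28]
  ],
  "delta_pos": [
    [0.001,0.015,0],
    [0.0015,0.027,0],
    [0.0012,0.032,0],
    [0.0016,0.036,0],
    [0.0017,0.038,0],
    [0.0018,0.0395,0],
    [0.0018,0.041,0],
    [0.0018,0.0425,0],
    [0.0018,0.044,0],
    [0.0018,0.0453,0],
    [0.0017,0.0465,0],
    [0.0016,0.0476,0]
  ],
  "gripper": [1,1,1,1,1,1,1,1,1,1,1,1]
}}

```text
time: 6.7
position: [0.6067, -0.1641, 0.1137]
tool_rot: [0.995, -0.096, 0.0, 0.0]
ft_force: [0.3, 0.2, 0.2]
grip_width: 0.0004
grip_force: 0.0
```

```bash
python3 - <<'E'
from h import *
go(*fin(-22,off=.0113,z=.113));k=viewer.camera("side");print([(a,r-m,m) for a,m,r in score(k)][12:]);go(*fin(-22,off=.0113,z=.113))
E
```

```text
t 6.7 F [0.3  0.18 0.23] pos [ 0.6067 -0.1641  0.1137] dpos [-0.0001  0.0017  0.0007] drot [ 0.02 -0.04  5.94]
[(12, 5, 28), (8, 4, 30), (4, 5, 31), (0, 5, 34), (-4, 5, 37), (-8, 4, 40), (-12, 3, 43), (-16, 3, 45), (-20, 5, 48), (-24, 9, 50), (-28, 17, 52), (-32, 22, 55), (-36, 23, 60), (-40, 23, 64), (-44, 25, 67), (-48, 22, 69), (-52, 8, 75), (-56, -4, 83), (-60, -9, 89)]
t 6.75 F [0.58 0.15 0.27] pos [ 0.6067 -0.1644  0.1137] dpos [-0.0002  0.0015  0.0007] drot [ 0.03 -0.05  5.86]
```

{"method": "arm_command", "body": {
  "delta_rot": [
    [0,0,0],
    [0,0,0],
    [0,0,0],
    [0,0,0],
    [0,0,0],
    [0,0,0],
    [0,0,0]
  ],
  "delta_pos": [
    [0,-0.01,0],
    [0,-0.02,0],
    [0,-0.03,-0.02],
    [0,-0.03,-0.05],
    [0,-0.03,-0.08],
    [0,-0.03,-0.08],
    [0,-0.03,-0.08]
  ],
  "gripper": [1,1,1,1,1,1,1]
}}

```text
time: 7.33
position: [0.6135, -0.1336, 0.1959]
tool_rot: [0.996, -0.094, 0.002, 0.001]
ft_force: [0.2, 0.6, 0.2]
grip_width: 0.0005
grip_force: 0.0
```

```bash
python3 - <<'E'
from h import *
k=viewer.camera("side");print([(a,r-m,m) for a,m,r in score(k)][12:])
a=cv2.resize((255*(k["pixels"][225:325,270:400]/255.)**.5).astype(np.uint8),None,fx=5,fy=5,interpolation=cv2.INTER_CUBIC)
cv2.imwrite("pics/z7.png",a)
go((.5,-.2,.18),-30)
E
```

```text
[(12, -20, 124), (8, -23, 126), (4, -28, 127), (0, -31, 126), (-4, -27, 123), (-8, -23, 119), (-12, -17, 114), (-16, -11, 108), (-20, -5, 102), (-24, 4, 96), (-28, 17, 90), (-32, 27, 86), (-36, 36, 82), (-40, 39, 81), (-44, 40, 79), (-48, 34, 78), (-52, 16, 81), (-56, -1, 88), (-60, -11, 95)]
t 7.3833 F [-0.37 -0.84 -0.67] pos [ 0.6122 -0.1333  0.1941] dpos [-0.0977  0.0865  0.014 ] drot [-1.000e-02 -5.000e-02  1.919e+01]
```

View pics/z7.png

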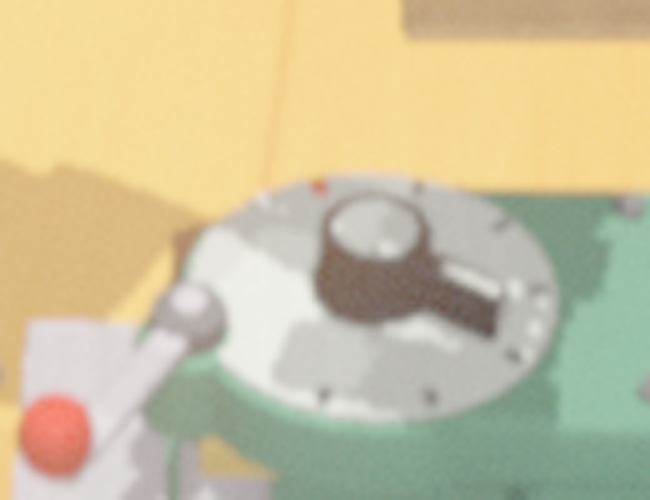

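Brightened side view: the pointer's tip is at about (495,325), heading for the fourth mark at (514,355). Red zero is at (320,187) and the third mark at (543,297). The dial rests at the fourth mark, so next is the lever.

```bash
cat >> h.py <<'E'
def lev(phi,gap=0.,z=.119,yaw=-10.8):
    a=-np.pi/2-.55+phi;k=mp(M,(-.05+.068*np.cos(a),-.019+.068*np.sin(a),z));t=np.radians(yaw)
    return k-(.0195+gap)*np.array([np.cos(t),np.sin(t),0]),yaw
E
python3 - <<'E'
from h import *
go(*lev(.06,.018,z=.18));go(*lev(.06,.018))
E
```

```text
t 7.3833 F [-0.37 -0.84 -0.67] pos [ 0.6122 -0.1333  0.1941] dpos [-0.1265  0.1394  0.014 ] drot [ 0.   -0.05 -0.01]
t 7.3833 F [-0.37 -0.84 -0.67] pos [ 0.6122 -0.1333  0.1941] dpos [-0.1266  0.1394  0.075 ] drot [ 0.   -0.05 -0.01]
```

{"method": "arm_command", "body": {
  "delta_rot": [
    [0,0,0],
    [0,0,0],
    [0,0,0],
    [0,0,0],
    [0,0,0],
    [0,0,0],
    [0,0,0],
    [0,0,0],
    [0,0,0],
    [0,0,0]
  ],
  "delta_pos": [
    [-0.03,0.03,0],
    [-0.055,0.06,0],
    [-0.08,0.09,0],
    [-0.105,0.12,0],
    [-0.127,0.139,0],
    [-0.127,0.139,0],
    [-0.127,0.139,0.02],
    [-0.127,0.139,0.04],
    [-0.127,0.139,0.05],
    [-0.127,0.139,0.05]
  ],
  "gripper": [1,1,1,1,1,1,1,1,1,1]
}}

```text
time: 8.22
position: [0.4595, -0.2447, 0.1405]
tool_rot: [0.996, -0.095, -0.003, -0.002]
ft_force: [0.9, 0.5, -0.3]
grip_width: 0.0006
grip_force: 0.0
```

```bash
python3 - <<'E'
from h import *
go(*lev(.06,.01))
for p in(.06,.15,.25,.35,.45,.55): go(*lev(p))
E
```

```text
t 8.2167 F [ 0.91  0.51 -0.35] pos [ 0.4595 -0.2447  0.1405] dpos [0.0108 0.0014 0.0215] drot [-0.22  0.37 -0.06]
t 8.2167 F [ 0.91  0.51 -0.35] pos [ 0.4595 -0.2447  0.1405] dpos [0.0208 0.0014 0.0214] drot [-0.22  0.37 -0.06]
t 8.2167 F [ 0.91  0.51 -0.35] pos [ 0.4595 -0.2447  0.1405] dpos [0.0268 0.0024 0.0214] drot [-0.22  0.37 -0.06]
t 8.2167 F [ 0.91  0.51 -0.35] pos [ 0.4595 -0.2447  0.1405] dpos [0.0336 0.0029 0.0213] drot [-0.22  0.37 -0.06]
t 8.2167 F [ 0.91  0.51 -0.35] pos [ 0.4595 -0.2447  0.1405] dpos [0.0404 0.0027 0.0213] drot [-0.22  0.37 -0.06]
t 8.2167 F [ 0.91  0.51 -0.35] pos [ 0.4595 -0.2447  0.1405] dpos [0.0471 0.0018 0.0212] drot [-0.22  0.37 -0.06]
t 8.2167 F [ 0.91  0.51 -0.35] pos [ 0.4595 -0.2447  0.1405] dpos [0.0537 0.0003 0.0212] drot [-0.22  0.37 -0.06]
```

{"method": "arm_command", "body": {
  "delta_rot": [
    [0,0,0],
    [0,0,0],
    [0,0,0],
    [0,0,0],
    [0,0,0],
    [0,0,0],
    [0,0,0],
    [0,0,0],
    [0,0,0],
    [0,0,0],
    [0,0,0],
    [0,0,0]
  ],
  "delta_pos": [
    [0,0.001,0.01],
    [0,0.001,0.0185],
    [0,0.001,0.0185],
    [0.006,0.002,0.0185],
    [0.012,0.002,0.0185],
    [0.017,0.002,0.0185],
    [0.022,0.002,0.0185],
    [0.027,0.0025,0.0185],
    [0.032,0.003,0.0185],
    [0.037,0.003,0.0185],
    [0.042,0.0025,0.0185],
    [0.046,0.002,0.0185]
  ],
  "gripper": [1,1,1,1,1,1,1,1,1,1,1,1]
}}

```text
time: 9.22
position: [0.5065, -0.2577, 0.1251]
tool_rot: [0.995, -0.095, 0.0, 0.0]
ft_force: [-0.8, -0.2, 0.6]
grip_width: 0.0003
grip_force: 0.4
```

```bash
cat >> h.py <<'E'
def knob():
    for n in("top","side"):
        k=viewer.camera(n);h=cv2.cvtColor(k["pixels"],cv2.COLOR_BGR2HSV);m=((h[...,0]<6)|(h[...,0]>174))&(h[...,1]>170)&(h[...,2]>90)
        nn,l,st,ce=cv2.connectedComponentsWithStats(m.astype(np.uint8))
        for i in range(1,nn):
            if st[i,4]>20 and 260<ce[i][0]<450 and 160<ce[i][1]<340: print(n,st[i,4],ce[i],onplane(k,ce[i],.126))
    for p in(.06,.45,.5,.55): print(p,lev(p,-.0195)[0])
E
python3 - <<'E'
from h import *
go(*lev(.55));knob();go(*lev(.55))
E
```

```text
t 9.2167 F [-0.79 -0.2   0.55] pos [ 0.5065 -0.2577  0.1251] dpos [ 0.005  -0.0037  0.0061] drot [ 0.   -0.01 -0.09]
side 168 [303.89285714 316.46428571] [ 0.52781807 -0.25863589  0.126     ]
0.06 [ 0.4986264  -0.25355963  0.119     ]
0.45 [ 0.52442041 -0.25895504  0.119     ]
0.5 [ 0.52781973 -0.25890813  0.119     ]
0.55 [ 0.53121246 -0.25869138  0.119     ]
t 9.3167 F [ 0.08  0.09 -0.26] pos [ 0.5068 -0.2577  0.125 ] dpos [ 0.0046 -0.0036  0.006 ] drot [ 0.01 -0.07 -0.08]
```

{"method": "arm_command", "body": {
  "delta_rot": [
    [0,0,0],
    [0,0,0],
    [0,0,0],
    [0,0,0]
  ],
  "delta_pos": [
    [0.002,-0.001,0.002],
    [0.004,-0.002,0.003],
    [0.0055,-0.002,0.003],
    [0.0055,-0.002,0.003]
  ],
  "gripper": [1,1,1,1]
}}

```text
time: 9.65
position: [0.511, -0.256, 0.1217]
tool_rot: [0.996, -0.095, -0.001, -0.001]
ft_force: [-1.6, 1.3, 1.1]
grip_width: 0.0005
grip_force: 1.0
```

```bash
python3 - <<'E'
from h import *
go(*lev(.55));knob();go(*lev(.55))
E
```

```text
t 9.65 F [-1.64  1.29  1.09] pos [ 0.511  -0.256   0.1217] dpos [ 0.0009 -0.0012  0.0027] drot [-0.05  0.12 -0.07]
side 185 [306.07027027 316.51891892] [ 0.53049187 -0.25842165  0.126     ]
0.06 [ 0.4986264  -0.25355963  0.119     ]
0.45 [ 0.52442041 -0.25895504  0.119     ]
0.5 [ 0.52781973 -0.25890813  0.119     ]
0.55 [ 0.53121246 -0.25869138  0.119     ]
t 9.75 F [-1.96  1.19  0.22] pos [ 0.511  -0.2561  0.1218] dpos [ 0.0009 -0.0012  0.0028] drot [-0.05  0.09 -0.08]
```

Continuing until the stop's force shows.

{"method": "arm_command", "body": {
  "delta_rot": [
    [0,0,0],
    [0,0,0],
    [0,0,0],
    [0,0,0]
  ],
  "delta_pos": [
    [0.001,0,0],
    [0.002,0,0],
    [0.003,0,0],
    [0.003,0,0]
  ],
  "gripper": [1,1,1,1]
}}

```text
time: 10.08
position: [0.5117, -0.2561, 0.1215]
tool_rot: [0.996, -0.094, -0.003, -0.001]
ft_force: [-6.6, 0.2, 2.9]
grip_width: 0.0006
grip_force: 3.6
```

```bash
python3 - <<'E'
from h import *
go(*lev(.55));knob();go(*lev(.55))
E
```

```text
t 10.0833 F [-6.65  0.19  2.89] pos [ 0.5117 -0.2561  0.1215] dpos [ 0.0002 -0.0011  0.0025] drot [-0.08  0.4  -0.03]
side 170 [306.67647059 316.55882353] [ 0.53124108 -0.2584047   0.126     ]
0.06 [ 0.4986264  -0.25355963  0.119     ]
0.45 [ 0.52442041 -0.25895504  0.119     ]
0.5 [ 0.52781973 -0.25890813  0.119     ]
0.55 [ 0.53121246 -0.25869138  0.119     ]
t 10.1833 F [-7.95  0.54  2.09] pos [ 0.5116 -0.2561  0.1215] dpos [ 0.0002 -0.0011  0.0025] drot [-0.08  0.4  -0.04]
```

The lever is on its stop: the force is up to 8 N, the finger has stopped moving and the knob fits 0.55. Backing away.

{"method": "arm_command", "body": {
  "delta_rot": [
    [0,0,0],
    [0,0,0],
    [0,0,0],
    [0,0,0],
    [0,0,0],
    [0,0,0],
    [0,0,0],
    [0,0,0],
    [0,0,0]
  ],
  "delta_pos": [
    [-0.006,0,0],
    [-0.02,0,0],
    [-0.03,0,0],
    [-0.03,0,-0.03],
    [-0.03,0,-0.06],
    [-0.05,0,-0.1],
    [-0.05,0,-0.12],
    [-0.05,0,-0.12],
    [-0.05,0,-0.12]
  ],
  "gripper": [1,1,1,1,1,1,1,1,1]
}}

```text
time: 10.93
position: [0.4666, -0.2487, 0.244]
tool_rot: [0.995, -0.095, 0.003, 0.002]
ft_force: [-0.1, 0.2, 0.2]
grip_width: 0.0006
grip_force: 0.0
```

```bash
python3 - <<'E'
from h import *
go(*lev(.55));knob();k=viewer.camera("side");print([(a,r-m) for a,m,r in score(k)][18:])
cv2.imwrite("pics/z8.png",cv2.resize((255*(k["pixels"][200:400,180:400]/255.)**.6).astype(np.uint8),None,fx=3,fy=3,interpolation=cv2.INTER_CUBIC))
E
```

```text
t 10.9333 F [-0.1   0.16  0.19] pos [ 0.4666 -0.2487  0.244 ] dpos [ 0.0451 -0.0028  0.1253] drot [ 0.16 -0.33 -0.12]
side 169 [306.42011834 316.43786982] [ 0.53090383 -0.25823191  0.126     ]
0.06 [ 0.4986264  -0.25355963  0.119     ]
0.45 [ 0.52442041 -0.25895504  0.119     ]
0.5 [ 0.52781973 -0.25890813  0.119     ]
0.55 [ 0.53121246 -0.25869138  0.119     ]
[(-12, -13), (-16, -4), (-20, 5), (-24, 20), (-28, 37), (-32, 53), (-36, 67), (-40, 71), (-44, 70), (-48, 60), (-52, 36), (-56, 13), (-60, -1)]
```

View pics/z8.png

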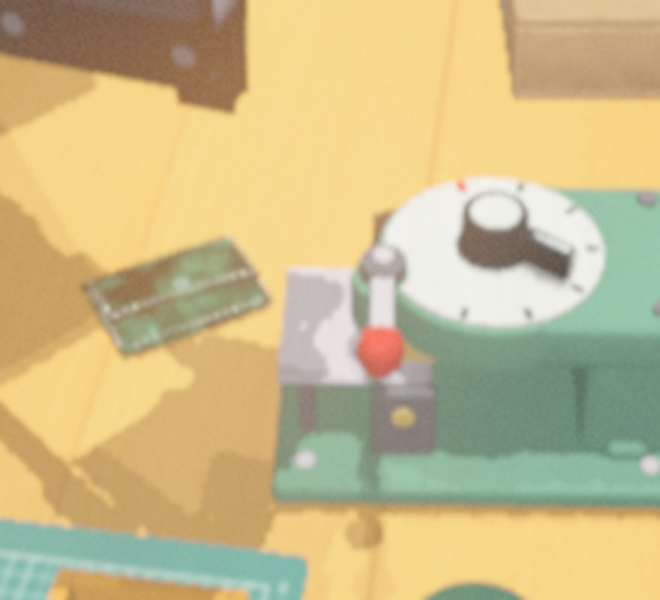

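The pointer's tip, at (570,265), lies on the fourth mark at (577,288). The knob at (380,350) is straight to the right of its pivot, the purse is undisturbed and the gripper is clear. Handing in.

```bash
python3 -c "
from h import *
print(robot.hand_in())"
```

```text
the job is handed in; nothing more can be done
None
```

The dial rests at the fourth mark and the lock lever is on its stop, checked in the camera pictures, with the gripper clear; the job was handed in at about 11 s, and no verdict came back.

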